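# Get the reagent jar out from among the bottles and on to the balance

## Robot

A 6-joint arm with a two-finger parallel gripper is mounted at the origin on the work surface. World frame = base frame: x ahead of the robot, y to its left, z up, the work surface at z = 0. Lengths are in mm, angles in rad, forces in N, time in s.
With the tool pointing down it reaches from about 350 to 975 mm from the base axis. Payload 7.1 kg.
Tool frame: the origin (TCP) lies on the front face of the gripper's body, between the roots of the fingers; the fingertips stand 80 mm ahead of it and the grasp point (between the pads) lies 61 mm ahead of it; z points along the fingers, y is the line along which they close (so a half turn about z gives the same grasp; the last joint's range is limited). The gripper opens to 88 mm and grips with 3 to 60 N. Pads are 20 mm wide; open, the fingers measure 115 mm over their backs; the gripper's body (75 mm by 178 mm) begins 61 mm behind the grasp point.
Start: joints at [-1.257, 0.423, 1.63, -0, 1.089, -0.019], TCP at [204.199, -590.685, 302.675] pointing down, gripper open.
Joint ranges: [-3, 3], [-0.9, 2.11], [0.09, 2.58], [-1.31, 4.45], [0.11, 2.69], [-2.54, 2.54]. Speed limits (rad/s): [2.39, 2.39, 3.01, 3.14, 3.14, 3.14].

## Interface

Orientations are given as a rotation vector (axis times angle).
In Python, from workcell import readout, vision, close_job gives the robot as it stands.
- The arm moves only by the tool servo_tool, never from a script. Its argument "plan" is a list that holds one entry, the list of rows, each a list of 7 numbers: the gripper command: -1 is fully open, 1 is shut, values between are in proportion, then the shift along the world's x, y, z in units of 40 mm (1.0 is 40 mm), then the turn, a rotation vector about the world's x, y, z in units of 5 degrees (1.0 is 5 degrees). A call has 1 to 5 rows; each row shifts and turns the commanded pose from where the row before left it; what a row does not reach is not made up. A row lasts 1/12 s, in which the tool goes at most 41.7 mm and 7.16 degrees, less where a joint would pass 70% of its speed; a pose out of reach is approached as far as the arm can. A call is refused whole if a number of a shift passes 1 or a number of a turn 1, either way. A call with a gripper value outside its range is refused whole. The fingers move at their own pace and stop on an object; the grip force is fixed at half the most. Time passes only in rows, so rows that do not move let the fingers close. It gives the time, the measured TCP pose, the force, the opening and the grip force at its end, in the units of the state.
- readout.get_obs(): the state, without advancing time (a new reading comes with each control period).
- vision.get_image(name): name is "side" or "top" or "wrist"; returns the picture (480x640x3 uint8, red, green, blue); there is no depth.
- vision.camera_params(name): a dict with "fx", "fy", "cx", "cy" (pixels), "D" ([k1, k2, p1, p2, k3] as OpenCV has them; the pictures are not rectified), "rvec" (rotation vector, rad) and "tvec" (3), from world to camera coordinates, as OpenCV has them; the wrist camera has in their place "hand_eye" (4x4, takes a point from camera to tool coordinates, whose origin is the TCP and whose axes are the flange's). Camera axes: x right, y down, z forward; pixel columns grow to the right and rows downward; lengths in mm; the calibration is good to about 2 mm. A picture is of the moment at which its call begins: read the wrist's pose just before it. camera_params takes no time and is no camera call.
- close_job(): hands the job in; it is judged then, once.
The state is a dict: "t": time; "qpos": joint angles; "qvel": joint speeds; "joint_torque": joint torques, N m; "ee_pos": TCP position; "orientation": TCP orientation; "ft_force": force on the tool from outside, world axes, zero at the start; "moment": the same for the moment, N m; "width": finger opening in mm; "grasp_force": force on a finger pad.
Only numpy, scipy, OpenCV 4.12 (cv2) and the standard library are available. Lean on these libraries where they do the work, as an engineer would, in place of code of your own. Each camera call takes 0.05 s, during which the arm holds its last target. There are 200 camera calls.

## Task

The squat jar in the grey reagent tray is hemmed in by three bottles: lift all three out and stand them together on the steel drip tray, then take the jar out and stand it on the middle of the balance pan, wholly on the pan. After that put each bottle back upright and flat on the floor of the very bay of the reagent tray it came from. Do not tip over a bottle or the jar, set the jar on the pan without banging it down, and do not shift the little dropper bottle, the tube rack or the timer.

Things in the scene. Friction and masses are not known exactly. Their poses are not given: they have to be found in the camera images.
- round_bottle_center (a point): white round bottle, body 66 mm diameter and 120 mm high, then a sloping shoulder, neck and, as its top 26 mm, a black screw cap 36 mm in diameter; 165 mm high in all. Loose, up to 0.43 kg. The point lies on its axis half-way up (82.5 mm above its underside), z up. Grip the cap from above: the bodies stand too close for fingers. Starts in the left or right back bay of the reagent tray
- square_bottle_center (a point): white bottle of square section 62 x 62 mm, body 114 mm high, then shoulder, neck and, as its top 26 mm, a black screw cap 36 mm in diameter; 158 mm high in all. Loose, up to 0.41 kg. The point lies on its axis half-way up (79 mm above its underside); x and y square to its flat sides, z up. Starts in the other outer back bay, square to the reagent tray within 6 degrees
- wide_bottle_center (a point): white flat-sided wide bottle, 60 mm (its x) by 115 mm (its y), body 110 mm high, then shoulder, neck and, as its top 26 mm on the middle, a black screw cap 36 mm in diameter; 152 mm high in all. Loose, up to 0.54 kg. The point lies on its axis half-way up (76 mm above its underside), z up. Starts in the middle front bay of the reagent tray, in front of the jar
- jar_center (a point): squat white jar with a broad black lid, 44 mm high; lid 56 mm diameter and 18 mm high (the upper part), body 53 mm diameter. Loose, 0.08 to 0.15 kg. The point lies on its axis half-way up (22 mm above its underside), z up. It starts in the middle back bay of the reagent tray, tall bottles to its left, its right and in front
- carrier: grey plastic reagent tray, fixed, 180 mm (its x) by 254 mm (y); floor 3 mm thick, rim 13 mm high, bays parted by ribs 4 mm wide whose tops are 9 mm above the bench. Origin: centre of its underside; x to its back, away from the robot. Bays (centre x, y; size x, y; mm): back (43, 80; 86x86), (43, 0; 86x66, jar), (43, -80; 86x86); front (-45, 0; 82x134), (-45, 98; 82x52, dropper), (-45, -98; 82x52)
- drip_tray: empty stainless steel drip tray, fixed, 180 mm (its x) by 240 mm (its y), floor 3 mm thick, rim 14 mm high above the bench and 3 mm thick. Origin: centre of its underside; z up
- pan (a point): the round steel pan of the white laboratory balance, 120 mm diameter, its top 49 mm above the bench; the balance is fixed and its pan does not give. The point is the centre of the pan's upper face; x points to the back of the balance (its body, 215 mm along x and 165 mm along y and 38 mm high, is centred 30 mm in front of the pan's centre)
- dropper: bystander: small white dropper bottle with a black pointed top, 28 mm diameter, 68 mm high, loose, in the left front corner bay of the reagent tray; origin: centre of its underside
- tube_rack: bystander: white rack of red-capped blood tubes, 78 mm (its x) by 188 mm (its y), 106 mm high, loose, on the far part of the bench; origin: centre of its underside
- timer: bystander: white laboratory timer, 30 x 68 mm, 62 mm high, loose, on the far part of the bench; origin: centre of its underside
Things that resemble listed ones, but are neither listed nor needed, are in the scene too. What is shaped like the part that bears jar_center but orange is not meant.

How it is judged:
By the outcome, as a careful person would: the job done as asked, in the order asked, and still so for the second after the job is handed in, with the robot touching nothing.
It also fails if it takes over 138 s, if anything falls off the work surface, if the arm or the gripper's body presses on something with over 40 N, if the wrist force passes 120 N, or if a joint passes its speed limit or range.

## Working session

There is one attempt and no reset: what is moved stays moved. The work goes in short steps, Python scripts to look and compute and a tool call to move; the robot and the scene stay as the last step left them, time stands still between calls to the robot, and variables do not carry over. Pictures are saved under pics/ and viewed, at most 14 in all, crops included, and the job is handed in when it is done.

Besides the shell and the picture viewer there is one more tool, called after "Emit:" as name([rows], argument=value, ...), one row to a line, values as JSON. servo_tool: Moves the arm, as the interface text tells. Its arguments: {"type":"object","properties":{"plan":{"type":"array"}},"required":["plan"]}

```bash
mkdir -p pics; python3 - <<'E'
from workcell import readout, vision
import cv2
o=readout.get_obs(); print(o)
for n in("top","side"):
    cv2.imwrite(f"pics/{n}0.png",vision.get_image(n)[:,:,::-1]); 
for n in("top","side","wrist"): print(vision.camera_params(n))
E
```

```text
{'t': 0.0, 'qpos': array([-1.25699348e+00,  4.23827263e-01,  1.63067620e+00,  3.64085734e-06,
        1.08859047e+00, -1.90055090e-02]), 'qvel': array([ 0.00027195,  0.00052751, -0.00137524, -0.00214673,  0.00010293,
       -0.00045599]), 'joint_torque': array([ 5.88735111e-05, -5.44626224e+01, -2.73658812e+01,  6.44768123e-02,
        2.27706676e-02, -1.14117552e-04]), 'ee_pos': array([ 204.07653018, -590.29162375,  301.9155007 ]), 'orientation': array([-3.09673249e+00, -5.20116175e-01,  3.41167773e-04]), 'ft_force': array([0.27686484, 0.04653139, 0.41473698]), 'moment': array([ 0.05122947, -0.01268095,  0.00334741]), 'grasp_force': 0.0, 'width': 87.89719336073097}
{'fx': 448.9209706014571, 'fy': 448.9209706014571, 'cx': 322.4563002242908, 'cy': 241.1027717976399, 'D': array([-0.10238301,  0.        ,  0.        ,  0.        ,  0.        ]), 'rvec': array([ 2.13062189, -2.09788558,  0.19796651]), 'tvec': array([  6.76905668, 611.8358233 , 932.409186  ])}
{'fx': 596.0161898321825, 'fy': 596.0161898321825, 'cx': 323.27756263619773, 'cy': 244.31423502565053, 'D': array([0.02849749, 0.        , 0.        , 0.        , 0.        ]), 'rvec': array([ 0.57232884, -2.51315074,  1.37592482]), 'tvec': array([ 556.71017472,  175.94728118, 1284.25241928])}
{'fx': 404.71140139349006, 'fy': 404.71140139349006, 'cx': 322.36104211520035, 'cy': 246.08719857092606, 'D': array([-0.06902242,  0.        ,  0.        ,  0.        ,  0.        ]), 'hand_eye': array([[ 4.08649097e-04, -9.67477849e-01, -2.52955421e-01,
         6.88383363e+01],
       [ 9.99999837e-01,  4.96123194e-04, -2.82022700e-04,
        -4.77637694e-01],
       [ 3.98347766e-04, -2.52955264e-01,  9.67477894e-01,
        -8.27548949e+01],
       [ 0.00000000e+00,  0.00000000e+00,  0.00000000e+00,
         1.00000000e+00]])}
```

View pics/top0.png

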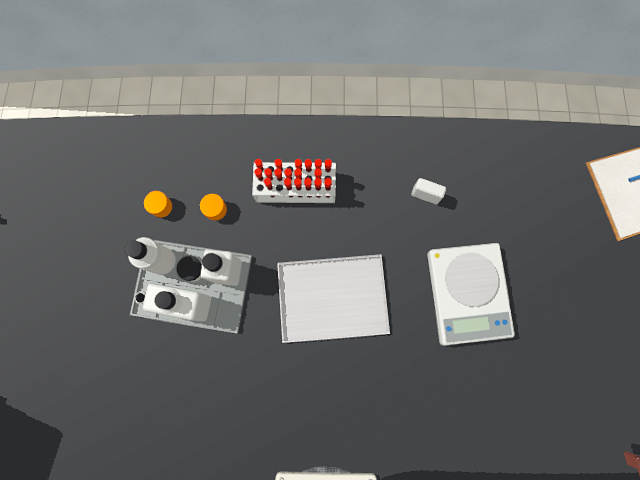

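View pics/side0.png

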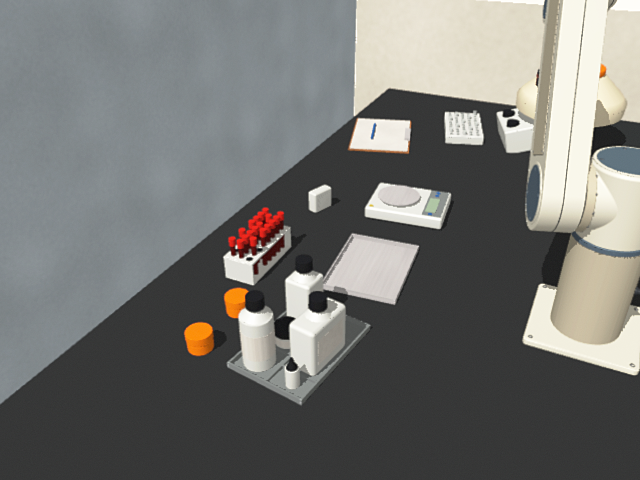

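Top view: round bottle back-left (cap ~137,250), square back-right (cap ~212,262), wide in front (cap ~165,300), jar ~190,268, drip tray ~333,298, pan ~472,280. I'll enlarge the picture for corners.

```bash
cat > h.py <<'E'
import numpy as np, cv2
from workcell import readout, vision
from scipy.spatial.transform import Rotation as R
def cam(n,obs=None):
    p=vision.camera_params(n); K=np.array([[p['fx'],0,p['cx']],[0,p['fy'],p['cy']],[0,0,1]])
    if n=='wrist':
        T=np.eye(4); T[:3,:3]=R.from_rotvec(obs['orientation']).as_matrix(); T[:3,3]=obs['ee_pos']
        C=T@p['hand_eye']; return K,p['D'],C[:3,:3],C[:3,3]
    r=cv2.Rodrigues(p['rvec'])[0]; return K,p['D'],r.T,-r.T@p['tvec']
def ray(n,uv,z,obs=None):
    K,D,Rw,c=cam(n,obs); u=cv2.undistortPoints(np.array([[uv]],float),K,D)[0,0]
    d=Rw@np.array([u[0],u[1],1]); return (c+d*(z-c[2])/d[2])
def proj(n,P,obs=None):
    K,D,Rw,c=cam(n,obs); r=Rw.T
    return cv2.projectPoints(np.array(P,float).reshape(-1,1,3),cv2.Rodrigues(r)[0],-r@c,K,D)[0][:,0]
E
python3 - <<'E'
import cv2
im=cv2.imread('pics/top0.png')
cv2.imwrite('pics/c1.png',cv2.resize(im[230:340,120:260],None,fx=5,fy=5,interpolation=2))
cv2.imwrite('pics/c2.png',cv2.resize(im[235:350,270:520],None,fx=3.2,fy=3.2,interpolation=2))
E
```

```text
(no output)
```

View pics/c1.png

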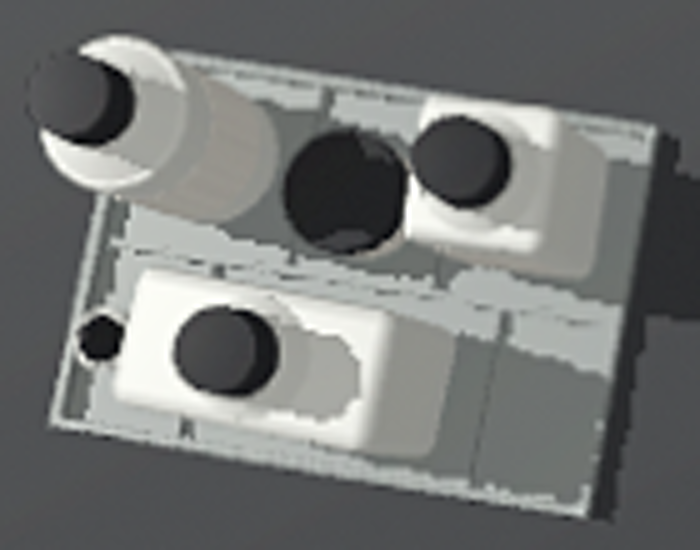

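View pics/c2.png

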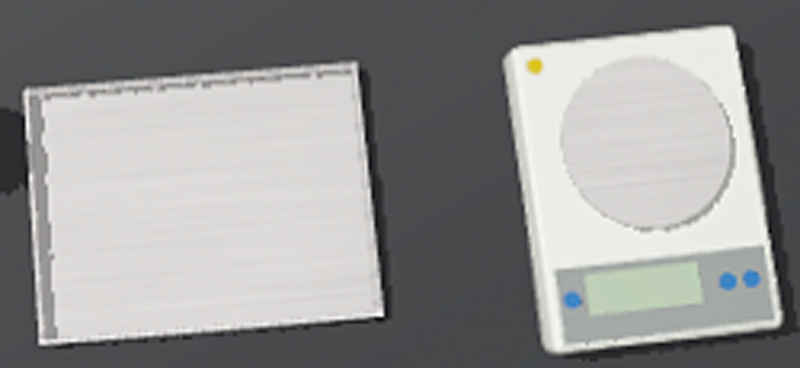

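```bash
python3 - <<'E'
from h import *
def px(u,v,s,o): return ((u+.5)/s-.5+o[0],(v+.5)/s-.5+o[1])
a=lambda u,v,z: ray('top',px(u,v,5,(120,230)),z)[:2].round(1)
b=lambda u,v,z: ray('top',px(u,v,3.2,(270,235)),z)[:2].round(1)
rb,lf,rf=a(657,127,13),a(50,425,13),a(590,517,13)
print('tray',rb,lf,rf,np.linalg.norm(rb-rf),np.linalg.norm(lf-rf),'c',(rb+lf)/2)
v=lf-rf; w=rb-rf; print('ang',np.degrees(np.arctan2(-v[0],v[1])),np.degrees(np.arctan2(w[1],w[0])))
print('drip',[b(*c,14) for c in((24,88),(358,62),(384,317),(40,344))])
print('pan',b(648,143,49), b(560,143,49),b(736,143,49),b(648,56,49),b(648,231,49))
print('balance corners',[b(*c,38) for c in((505,47),(737,27),(782,325),(546,352))])
print('jar',a(346,191,47),a(283,191,47),a(410,191,47))
im=cv2.imread('pics/top0.png'); im=cv2.resize(im[230:340,120:260],None,fx=5,fy=5,interpolation=2)
K,D,Rw,c=cam('top'); print('cam',c)
for n,uv,z in(('round',(74,97),168),('sq',(457,162),161),('wide',(222,352),155)):
    P=a(*uv,z); print(n,P)
    t=np.linspace(0,2*np.pi,40)
    for zz in(z,z-26):
        q=proj('top',np.c_[P[0]+18*np.cos(t),P[1]+18*np.sin(t),0*t+zz]); q=((q-[120,230]+.5)*5-.5)
        cv2.polylines(im,[q.round().astype(int)],True,(0,0,255) if zz==z else(0,255,0),1)
cv2.imwrite('pics/ov.png',im)
E
```

```text
tray [585.8 181.5] [441.9 458.1] [407.6 204.1] 179.6273921204669 256.30546229060354 c [513.85 319.8 ]
ang -7.690663122673882 -7.227881192625824
drip [array([569.9, 120.1]), array([ 592.4, -119.9]), array([ 411.9, -137. ]), array([389.6, 102.9])]
pan [ 532.2 -317.5] [ 531.6 -255.4] [ 532.7 -380.2] [ 593.5 -320.2] [ 471.4 -315. ]
balance corners [array([ 600.5, -221.3]), array([ 617.4, -390.1]), array([ 407.5, -411.3]), array([ 389.2, -244.7])]
jar [548.9 314.9] [548.3 343.9] [549.4 285.7]
cam [ 418.53089013    5.63397885 1033.71946737]
round [568.6 391.5]
sq [546.2 235.2]
wide [469.4 326.9]
```

View pics/ov.png

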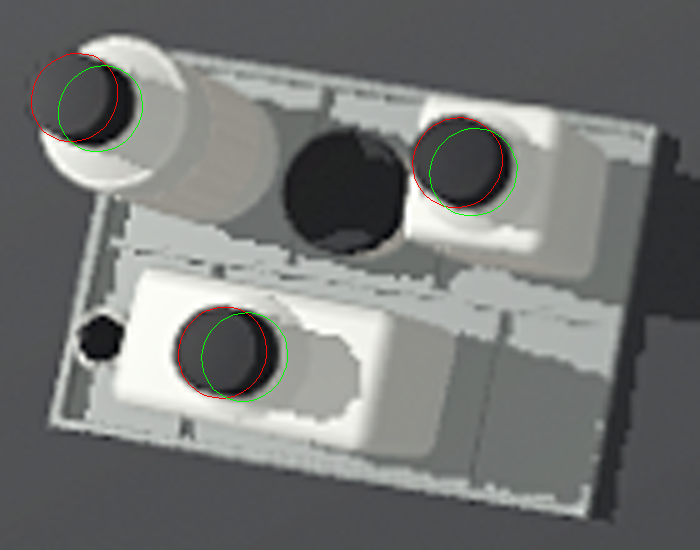

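Overlay: the cap models fit within ~1 px (round needs ~3 mm more y, the others ~1 mm). Tray centre is about (514,320) at -7.4°, so the caps agree with the bay centres; drip tray (491,-8.5) at 5.5°; pan (532,-317.5). I'll start with the wide bottle, closing along the tray's x.

Emit:
servo_tool([
  [[-1,0.66,0.75,0,0,0,0.49],[-1,0.66,0.75,0,0,0,0.49],[-1,0.66,0.75,0,0,0,0.49],[-1,0.66,0.75,0,0,0,0.49],[-1,0.66,0.75,0,0,0,0.49]],
])

```text
t: 0.52
ee_pos: [336.8, -439.1, 302.4]
orientation: [-3.024, -0.85, 0.0]
ft_force: [2.0, 0.1, 0.3]
width: 87.7
grasp_force: 0.0
```

Emit:
servo_tool([
  [[-1,0.66,0.75,0,0,0,0.49],[-1,0.66,0.75,0,0,0,0.49],[-1,0.66,0.75,0,0,0,0.49],[-1,0.66,0.75,0,0,0,0.49],[-1,0.66,0.75,0,0,0,0.49]],
])

```text
t: 0.93
ee_pos: [469.0, -288.9, 302.5]
orientation: [-2.916, -1.169, 0.0]
ft_force: [-0.2, -0.6, -0.8]
width: 87.6
grasp_force: 0.0
```

Emit:
servo_tool([
  [[-1,0,0.97,0,0,0,0.49],[-1,0,0.97,0,0,0,0.49],[-1,0,0.97,0,0,0,0.49],[-1,0,0.97,0,0,0,0.49],[-1,0,0.97,0,0,0,0.49]],
])

```text
t: 1.35
ee_pos: [467.6, -94.9, 302.4]
orientation: [-2.774, -1.473, 0.001]
ft_force: [-0.5, -0.7, 0.1]
width: 87.7
grasp_force: 0.0
```

Emit:
servo_tool([
  [[-1,0,0.97,0,0,0,0.49],[-1,0,0.97,0,0,0,0.49],[-1,0,0.97,0,0,0,0.49],[-1,0,0.97,0,0,0,0.49],[-1,0,0.97,0,0,0,0.49]],
])

```text
t: 1.77
ee_pos: [467.6, 99.2, 302.6]
orientation: [-2.602, -1.761, 0.0]
ft_force: [0.9, -0.6, -0.7]
width: 88.0
grasp_force: 0.0
```

Emit:
servo_tool([
  [[-1,0,0.97,0,0,0,0.49],[-1,0,0.97,0,0,0,0.49],[-1,0,0.97,0,0,0,0.49],[-1,0,0.97,0,0,0,0.49],[-1,0,0.97,0,0,0,0.49]],
])

```text
t: 2.18
ee_pos: [467.6, 293.2, 302.4]
orientation: [-2.399, -2.029, 0.001]
ft_force: [0.8, -0.1, -0.5]
width: 87.7
grasp_force: 0.0
```

Emit:
servo_tool([
  [[-1,0,0.93,0,0,0,0.49],[-1,0,0,0,0,0,0],[-1,0,0,0,0,0,0],[-1,0,0,0,0,0,0]],
])

```text
t: 2.52
ee_pos: [467.7, 328.1, 302.1]
orientation: [2.357, 2.077, -0.003]
ft_force: [0.4, -0.1, 0.5]
width: 87.9
grasp_force: 0.0
```

```bash
python3 - <<'E'
from h import *
o=readout.get_obs(); im=vision.get_image('wrist')[:,:,::-1].copy(); cv2.imwrite('pics/w0raw.png',im)
t=np.linspace(0,2*np.pi,50)
for P in((568,394,168),(546,236,161),(469.5,328.5,155)):
  for zz,c in((P[2],(0,0,255)),(P[2]-26,(0,255,0))):
    q=proj('wrist',np.c_[P[0]+18*np.cos(t),P[1]+18*np.sin(t),0*t+zz],o)
    cv2.polylines(im,[q.round().astype(int)],True,c,1)
q=proj('wrist',np.c_[549+28*np.cos(t),315+28*np.sin(t),0*t+47],o)
cv2.polylines(im,[q.round().astype(int)],True,(255,0,255),1)
cv2.imwrite('pics/w0.png',im)
E
```

```text
(no output)
```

View pics/w0.png

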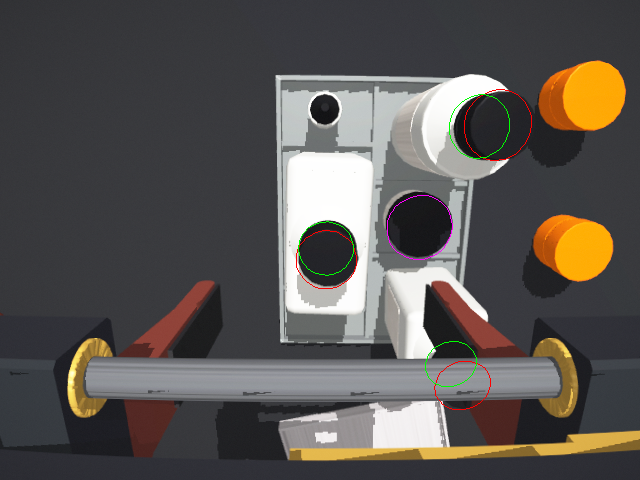

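Wrist view: wide cap at ~(328,253) vs model within 1–3 px, round and jar models match. Descend on the wide bottle and grip.

Emit:
servo_tool([
  [[-1,0.07,0.035,-0.5,0,0,0],[-1,0,0,-0.6,0,0,0],[-1,0,0,-0.6,0,0,0],[-1,0,0,-0.5,0,0,0],[-1,0,0,-0.275,0,0,0]],
])

```text
t: 2.98
ee_pos: [470.3, 327.7, 201.6]
orientation: [-2.359, -2.074, 0.005]
ft_force: [-0.1, -0.8, 0.1]
width: 87.8
grasp_force: 0.0
```

Emit:
servo_tool([
  [[0,0,0,0,0,0,0],[0.3,0,0,0,0,0,0],[0.6,0,0,0,0,0,0],[1,0,0,0,0,0,0],[1,0,0,0,0,0,0]],
])

```text
t: 3.4
ee_pos: [471.5, 330.2, 205.0]
orientation: [2.357, 2.077, 0.003]
ft_force: [0.3, -0.3, -0.0]
width: 57.6
grasp_force: 0.0
```

Emit:
servo_tool([
  [[1,0,0,0,0,0,0],[1,0,0,0,0,0,0],[1,0,0,0,0,0,0],[1,0,0,0,0,0,0]],
])

```text
t: 3.73
ee_pos: [471.1, 330.0, 204.0]
orientation: [2.357, 2.077, 0.001]
ft_force: [-0.5, -0.4, 2.2]
width: 35.4
grasp_force: 30.0
```

Emit:
servo_tool([
  [[1,0,0,0.1,0,0,0],[1,0,0,0.3,0,0,0],[1,0,0,0.45,0,0,0],[1,0,0,0.45,0,0,0],[1,0,0,0.2,0,0,0]],
])

```text
t: 4.15
ee_pos: [471.5, 330.3, 266.1]
orientation: [2.357, 2.077, 0.004]
ft_force: [1.0, 0.9, -4.2]
width: 35.5
grasp_force: 30.0
```

Emit:
servo_tool([
  [[1,-0.146,-0.3,0,0,0,0],[1,-0.146,-0.5,0,0,0,0],[1,-0.146,-0.7,0,0,0,0],[1,-0.146,-0.7,0,0,0,0],[1,-0.146,-0.7,0,0,0,0]],
])

```text
t: 4.57
ee_pos: [441.0, 212.8, 263.7]
orientation: [-2.356, -2.078, 0.001]
ft_force: [0.8, -0.9, -5.6]
width: 35.6
grasp_force: 30.0
```

Emit:
servo_tool([
  [[1,0,-0.7,0,0,0,0.3],[1,0,-0.7,0,0,0,0.3],[1,0,-0.7,0,0,0,0.3],[1,0,-0.7,0,0,0,0.3],[1,0,-0.7,0,0,0,0.3]],
])

```text
t: 4.98
ee_pos: [441.3, 72.6, 263.9]
orientation: [-2.214, -2.228, 0.0]
ft_force: [0.4, -0.7, -5.4]
width: 35.0
grasp_force: 30.0
```

Emit:
servo_tool([
  [[1,0,-0.7,0,0,0,0.27],[1,0,-0.7,0,0,0,0.27],[1,0,-0.45,0,0,0,0.27],[1,0,-0.3,0,0,0,0.26],[1,0,-0.02,0,0,0,0]],
])

```text
t: 5.4
ee_pos: [441.5, -14.7, 263.8]
orientation: [2.111, 2.326, -0.001]
ft_force: [1.0, 0.7, -5.0]
width: 35.4
grasp_force: 30.0
```

Emit:
servo_tool([
  [[1,0,0,0,0,0,0],[1,0,0,0,0,0,0],[1,0,0,0,0,0,0]],
])

```text
t: 5.65
ee_pos: [441.8, -12.2, 263.7]
orientation: [-2.109, -2.328, -0.0]
ft_force: [-0.3, -0.8, -5.4]
width: 35.4
grasp_force: 30.0
```

Emit:
servo_tool([
  [[1,0,0,-0.25,0,0,0],[1,0,0,-0.5,0,0,0],[1,0,0,-0.4,0,0,0],[1,0,0,-0.2,0,0,0],[1,0,0,-0.1,0,0,0]],
])

```text
t: 6.07
ee_pos: [441.0, -12.4, 204.1]
orientation: [-2.108, -2.327, 0.003]
ft_force: [-0.5, 0.2, -6.2]
width: 35.5
grasp_force: 30.0
```

Emit:
servo_tool([
  [[1,0,0,-0.02,0,0,0],[1,0,0,-0.02,0,0,0],[1,0,0,0,0,0,0],[1,0,0,0,0,0,0]],
])

```text
t: 6.4
ee_pos: [442.2, -12.9, 204.6]
orientation: [2.109, 2.327, 0.001]
ft_force: [0.6, 0.6, -4.5]
width: 35.8
grasp_force: 30.0
```

Emit:
servo_tool([
  [[1,0,0,-0.03,0,0,0],[1,0,0,0,0,0,0],[1,0,0,0,0,0,0]],
])

```text
t: 6.65
ee_pos: [442.6, -13.0, 203.9]
orientation: [2.109, 2.326, 0.002]
ft_force: [0.0, 0.3, 6.4]
width: 35.2
grasp_force: 30.0
```

Emit:
servo_tool([
  [[0.8,0,0,0,0,0,0],[0.5,0,0,0,0,0,0],[0,0,0,0,0,0,0],[-0.5,0,0,0,0,0,0],[-0.5,0,0,0,0,0,0]],
])

```text
t: 7.07
ee_pos: [442.0, -12.9, 203.1]
orientation: [2.11, 2.327, 0.001]
ft_force: [0.4, 0.3, 0.7]
width: 52.4
grasp_force: 0.0
```

Emit:
servo_tool([
  [[-1,0,0,0,0,0,0],[-1,0,0,0.3,0,0,0],[-1,0,0,0.7,0,0,0],[-1,0,0,0.7,0,0,0],[-1,0,0,0.7,0,0,0]],
])

```text
t: 7.48
ee_pos: [441.4, -12.9, 299.7]
orientation: [-2.109, -2.327, 0.001]
ft_force: [0.4, -0.7, 0.3]
width: 85.1
grasp_force: 0.0
```

Emit:
servo_tool([
  [[-1,0.29,0.69,0,0,0,-0.285],[-1,0.29,0.69,0,0,0,-0.285],[-1,0.29,0.69,0,0,0,-0.285],[-1,0.29,0.69,0,0,0,-0.285],[-1,0.29,0.69,0,0,0,-0.285]],
])

```text
t: 7.9
ee_pos: [500.1, 126.4, 298.9]
orientation: [2.252, 2.19, 0.0]
ft_force: [-0.2, -0.4, -0.1]
width: 87.8
grasp_force: 0.0
```

Emit:
servo_tool([
  [[-1,0.29,0.69,0,0,0,-0.285],[-1,0.29,0.69,0,0,0,-0.285],[-1,0.29,0.69,0,0,0,-0.285],[-1,0.29,0.69,0,0,0,-0.285],[-1,0,0,0,0,0,0]],
])

```text
t: 8.32
ee_pos: [547.9, 239.6, 298.8]
orientation: [-2.355, -2.079, -0.004]
ft_force: [-1.0, -0.0, 0.8]
width: 87.7
grasp_force: 0.0
```

Emit:
servo_tool([
  [[-1,0,0,0,0,0,0],[-1,0,0,0,0,0,0]],
])

```text
t: 8.48
ee_pos: [545.6, 235.0, 298.3]
orientation: [-2.356, -2.078, 0.002]
ft_force: [-0.5, 0.0, -0.2]
width: 87.8
grasp_force: 0.0
```

```bash
python3 - <<'E'
from h import *
o=readout.get_obs(); im=vision.get_image('wrist')[:,:,::-1].copy(); print(o['ee_pos'],o['qpos'])
t=np.linspace(0,2*np.pi,50)
for P in((568,394,168),(546.5,236,161)):
  for zz,c in((P[2],(0,0,255)),(P[2]-26,(0,255,0))):
    q=proj('wrist',np.c_[P[0]+18*np.cos(t),P[1]+18*np.sin(t),0*t+zz],o)
    cv2.polylines(im,[q.round().astype(int)],True,c,1)
q=proj('wrist',np.c_[549+28*np.cos(t),315+28*np.sin(t),0*t+47],o)
cv2.polylines(im,[q.round().astype(int)],True,(255,0,255),1)
cv2.imwrite('pics/w1.png',im)
E
```

```text
[545.56995076 235.0100685  298.31301516] [ 3.86809252e-01  3.83549294e-01  1.70316411e+00 -3.06808483e-04
  1.05643184e+00  5.11938957e-01]
```

View pics/w1.png

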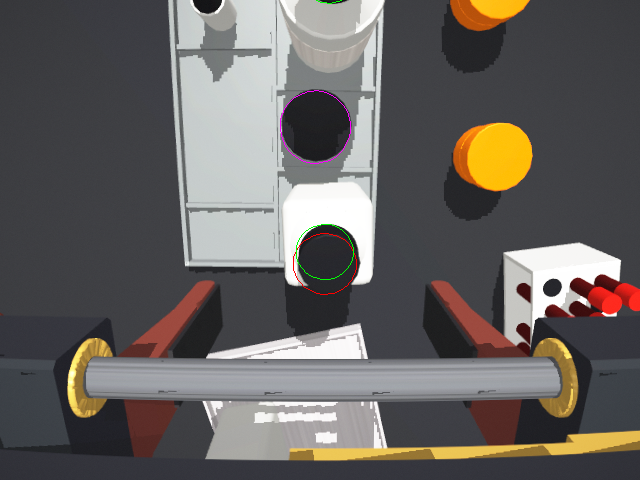

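Square cap seen at ~(328,257), about 1 mm +x and 1.5 mm +y off model; the jar model matches. Descend and grip.

Emit:
servo_tool([
  [[-1,0.045,0.055,-0.45,0,0,0],[-1,0,0,-0.55,0,0,0],[-1,0,0,-0.55,0,0,0],[-1,0,0,-0.45,0,0,0],[-1,0,0,-0.23,0,0,0]],
])

```text
t: 8.95
ee_pos: [546.7, 236.0, 207.7]
orientation: [-2.357, -2.075, 0.005]
ft_force: [0.1, -0.2, -0.5]
width: 87.8
grasp_force: 0.0
```

Emit:
servo_tool([
  [[0,0,0,0,0,0,0],[0.3,0,0,0,0,0,0],[0.6,0,0,0,0,0,0],[1,0,0,0,0,0,0],[1,0,0,0,0,0,0]],
])

```text
t: 9.37
ee_pos: [548.5, 237.9, 210.9]
orientation: [2.356, 2.077, 0.003]
ft_force: [-0.6, -0.1, 0.3]
width: 57.9
grasp_force: 0.0
```

Emit:
servo_tool([
  [[1,0,0,0,0,0,0],[1,0,0,0,0,0,0],[1,0,0,0,0,0,0],[1,0,0,0,0,0,0]],
])

```text
t: 9.7
ee_pos: [548.3, 237.8, 209.9]
orientation: [2.356, 2.077, 0.001]
ft_force: [1.2, 0.7, 0.6]
width: 35.6
grasp_force: 30.0
```

Emit:
servo_tool([
  [[1,0,0,0.1,0,0,0],[1,0,0,0.3,0,0,0],[1,0,0,0.45,0,0,0],[1,0,0,0.45,0,0,0],[1,0,0,0.2,0,0,0]],
])

```text
t: 10.12
ee_pos: [548.6, 238.0, 272.3]
orientation: [2.356, 2.077, 0.004]
ft_force: [0.4, -0.1, -3.3]
width: 35.1
grasp_force: 30.0
```

Emit:
servo_tool([
  [[1,-0.028,-0.3,0,0,0,0],[1,-0.028,-0.5,0,0,0,0],[1,-0.028,-0.7,0,0,0,0],[1,-0.028,-0.7,0,0,0,0],[1,-0.028,-0.7,0,0,0,0]],
])

```text
t: 10.53
ee_pos: [541.2, 119.9, 268.8]
orientation: [-2.355, -2.078, 0.003]
ft_force: [1.2, -0.6, -4.0]
width: 35.7
grasp_force: 30.0
```

Emit:
servo_tool([
  [[1,-0.028,-0.7,0,0,0,0],[1,-0.028,-0.7,0,0,0,0],[1,-0.028,-0.7,0,0,0,0],[1,-0.028,-0.7,0,0,0,0],[1,-0.028,-0.7,0,0,0,0]],
])

```text
t: 10.95
ee_pos: [535.5, -20.2, 268.8]
orientation: [-2.356, -2.077, 0.002]
ft_force: [1.4, -0.8, -3.4]
width: 35.0
grasp_force: 30.0
```

Emit:
servo_tool([
  [[1,0,-0.5,0,0,0,0],[1,0,-0.3,0,0,0,0],[1,0,-0.225,0,0,0,0],[1,0,0,0,0,0,0],[1,0,0,0,0,0,0]],
])

```text
t: 11.37
ee_pos: [536.6, -59.1, 269.4]
orientation: [-2.357, -2.076, 0.0]
ft_force: [-0.5, 0.1, -3.3]
width: 36.0
grasp_force: 30.0
```

Emit:
servo_tool([
  [[1,0,0,-0.25,0,0,0],[1,0,0,-0.5,0,0,0],[1,0,0,-0.4,0,0,0],[1,0,0,-0.2,0,0,0],[1,0,0,-0.11,0,0,0]],
])

```text
t: 11.78
ee_pos: [536.1, -58.3, 209.6]
orientation: [-2.354, -2.078, 0.002]
ft_force: [4.9, 0.0, 20.2]
width: 35.6
grasp_force: 30.0
```

Emit:
servo_tool([
  [[1,0,0,-0.02,0,0,0],[1,0,0,0,0,0,0],[1,0,0,0,0,0,0],[1,0,0,0,0,0,0]],
])

```text
t: 12.12
ee_pos: [537.1, -59.2, 211.0]
orientation: [2.356, 2.077, 0.001]
ft_force: [0.6, -0.2, -4.0]
width: 35.3
grasp_force: 30.0
```

Emit:
servo_tool([
  [[1,0,0,-0.02,0,0,0],[1,0,0,0,0,0,0],[1,0,0,0,0,0,0],[1,0,0,0,0,0,0]],
])

```text
t: 12.45
ee_pos: [536.8, -59.3, 209.8]
orientation: [2.357, 2.077, 0.0]
ft_force: [0.3, -0.0, -3.1]
width: 35.0
grasp_force: 30.0
```

Emit:
servo_tool([
  [[0.8,0,0,0,0,0,0],[0.5,0,0,0,0,0,0],[0,0,0,0,0,0,0],[-0.5,0,0,0,0,0,0],[-0.5,0,0,0,0,0,0]],
])

```text
t: 12.87
ee_pos: [537.1, -59.3, 210.0]
orientation: [2.356, 2.077, 0.001]
ft_force: [-0.4, -0.8, -0.2]
width: 52.2
grasp_force: 0.0
```

Emit:
servo_tool([
  [[-1,0,0,0,0,0,0],[-1,0,0,0.3,0,0,0],[-1,0,0,0.7,0,0,0],[-1,0,0,0.7,0,0,0],[-1,0,0,0.7,0,0,0]],
])

```text
t: 13.28
ee_pos: [536.6, -59.3, 307.5]
orientation: [-2.357, -2.077, 0.0]
ft_force: [0.2, 0.1, -0.8]
width: 85.1
grasp_force: 0.0
```

Emit:
servo_tool([
  [[-1,0.061,0.87,0,0,0,0],[-1,0.061,0.87,0,0,0,0],[-1,0.061,0.87,0,0,0,0],[-1,0.061,0.87,0,0,0,0],[-1,0.061,0.87,0,0,0,0]],
])

```text
t: 13.7
ee_pos: [549.0, 116.3, 307.0]
orientation: [2.357, 2.077, 0.002]
ft_force: [-0.1, -0.4, 0.7]
width: 87.7
grasp_force: 0.0
```

Emit:
servo_tool([
  [[-1,0.061,0.87,0,0,0,0],[-1,0.061,0.87,0,0,0,0],[-1,0.061,0.87,0,0,0,0],[-1,0.061,0.87,0,0,0,0],[-1,0.061,0.87,0,0,0,0]],
])

```text
t: 14.12
ee_pos: [561.1, 290.5, 306.9]
orientation: [2.356, 2.077, 0.001]
ft_force: [-0.2, -0.9, -0.7]
width: 87.6
grasp_force: 0.0
```

Emit:
servo_tool([
  [[-1,0.061,0.87,0,0,0,0],[-1,0.061,0.87,0,0,0,0],[-1,0.061,0.9,0,0,0,0],[-1,0,0,0,0,0,0],[-1,0,0,0,0,0,0]],
])

```text
t: 14.53
ee_pos: [568.1, 395.9, 306.2]
orientation: [2.354, 2.081, 0.001]
ft_force: [0.3, -1.0, 0.3]
width: 87.7
grasp_force: 0.0
```

Emit:
servo_tool([
  [[-1,0,0,0,0,0,0],[-1,0,0,0,0,0,0]],
])

```text
t: 14.7
ee_pos: [568.5, 393.0, 306.0]
orientation: [2.358, 2.076, -0.001]
ft_force: [0.5, 0.6, 1.4]
width: 87.9
grasp_force: 0.0
```

```bash
python3 - <<'E'
from h import *
o=readout.get_obs(); im=vision.get_image('wrist')[:,:,::-1].copy(); print(o['ee_pos'],o['qpos'])
t=np.linspace(0,2*np.pi,50)
for P in((568,394,168),):
  for zz,c in((P[2],(0,0,255)),(P[2]-26,(0,255,0))):
    q=proj('wrist',np.c_[P[0]+18*np.cos(t),P[1]+18*np.sin(t),0*t+zz],o)
    cv2.polylines(im,[q.round().astype(int)],True,c,1)
q=proj('wrist',np.c_[549+28*np.cos(t),315+28*np.sin(t),0*t+47],o)
cv2.polylines(im,[q.round().astype(int)],True,(255,0,255),1)
cv2.imwrite('pics/w2.png',im)
E
```

```text
[568.49796161 393.02793268 306.01518383] [ 5.87755818e-01  5.17302029e-01  1.46785105e+00 -2.68186891e-04
  1.15691460e+00  7.14579484e-01]
```

View pics/w2.png

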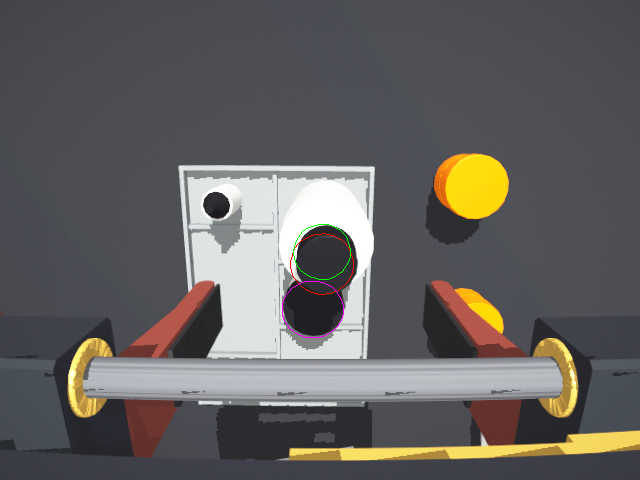

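Round cap at ~(327,256), about +1 mm x, +1.5 mm y from the model. Same routine.

Emit:
servo_tool([
  [[-1,0.02,0.06,-0.45,0,0,0],[-1,0,0,-0.55,0,0,0],[-1,0,0,-0.55,0,0,0],[-1,0,0,-0.45,0,0,0],[-1,0,0,-0.24,0,0,0]],
])

```text
t: 15.17
ee_pos: [568.8, 394.8, 214.0]
orientation: [-2.358, -2.075, 0.005]
ft_force: [-0.1, -0.4, -0.9]
width: 88.0
grasp_force: 0.0
```

Emit:
servo_tool([
  [[0,0,0,0,0,0,0],[0.3,0,0,0,0,0,0],[0.6,0,0,0,0,0,0],[1,0,0,0,0,0,0],[1,0,0,0,0,0,0]],
])

```text
t: 15.58
ee_pos: [569.8, 397.0, 217.5]
orientation: [2.357, 2.077, 0.003]
ft_force: [0.2, 0.4, -0.3]
width: 58.2
grasp_force: 0.0
```

Emit:
servo_tool([
  [[1,0,0,0,0,0,0],[1,0,0,0,0,0,0],[1,0,0,0,0,0,0],[1,0,0,0,0,0,0]],
])

```text
t: 15.92
ee_pos: [569.5, 396.8, 216.3]
orientation: [2.356, 2.077, 0.001]
ft_force: [1.3, -0.3, 0.6]
width: 35.4
grasp_force: 30.0
```

Emit:
servo_tool([
  [[1,0,0,0.1,0,0,0],[1,0,0,0.3,0,0,0],[1,0,0,0.45,0,0,0],[1,0,0,0.45,0,0,0],[1,0,0,0.2,0,0,0]],
])

```text
t: 16.33
ee_pos: [570.0, 397.2, 279.1]
orientation: [2.356, 2.077, 0.005]
ft_force: [1.2, 0.2, -2.9]
width: 35.2
grasp_force: 30.0
```

Emit:
servo_tool([
  [[1,-0.0975,-0.3,0,0,0,0],[1,-0.0975,-0.5,0,0,0,0],[1,-0.0975,-0.7,0,0,0,0],[1,-0.0975,-0.7,0,0,0,0],[1,-0.0975,-0.7,0,0,0,0]],
])

```text
t: 16.75
ee_pos: [549.2, 279.7, 276.2]
orientation: [-2.356, -2.078, 0.0]
ft_force: [0.0, 0.2, -2.3]
width: 35.6
grasp_force: 30.0
```

Emit:
servo_tool([
  [[1,-0.0975,-0.7,0,0,0,0],[1,-0.0975,-0.7,0,0,0,0],[1,-0.0975,-0.7,0,0,0,0],[1,-0.0975,-0.7,0,0,0,0],[1,-0.0975,-0.7,0,0,0,0]],
])

```text
t: 17.17
ee_pos: [529.8, 139.5, 276.4]
orientation: [2.356, 2.078, 0.0]
ft_force: [0.6, 0.3, -2.5]
width: 35.1
grasp_force: 30.0
```

Emit:
servo_tool([
  [[1,0,-0.7,0,0,0,0],[1,0,-0.7,0,0,0,0],[1,0,-0.45,0,0,0,0],[1,0,-0.3,0,0,0,0],[1,0,0,0,0,0,0]],
])

```text
t: 17.58
ee_pos: [530.3, 53.0, 276.3]
orientation: [2.359, 2.075, -0.0]
ft_force: [-0.6, 1.0, -3.4]
width: 35.1
grasp_force: 30.0
```

Emit:
servo_tool([
  [[1,0,0,0,0,0,0],[1,0,0,-0.25,0,0,0],[1,0,0,-0.5,0,0,0],[1,0,0,-0.45,0,0,0],[1,0,0,-0.2,0,0,0]],
])

```text
t: 18.0
ee_pos: [529.1, 55.9, 217.5]
orientation: [-2.353, -2.078, 0.004]
ft_force: [0.0, -0.7, -2.7]
width: 35.7
grasp_force: 30.0
```

Emit:
servo_tool([
  [[1,0,0,-0.04,0,0,0],[1,0,0,-0.03,0,0,0],[1,0,0,-0.02,0,0,0],[1,0,0,0,0,0,0],[1,0,0,0,0,0,0]],
])

```text
t: 18.42
ee_pos: [530.8, 54.8, 217.2]
orientation: [2.356, 2.077, 0.002]
ft_force: [-0.1, -0.6, -2.7]
width: 35.8
grasp_force: 30.0
```

Within about 1 mm of the floor. I'll lower 1 mm, release, rise and head above the jar.

Emit:
servo_tool([
  [[1,0,0,-0.02,0,0,0],[1,0,0,0,0,0,0],[1,0,0,0,0,0,0],[1,0,0,0,0,0,0]],
])

```text
t: 18.75
ee_pos: [530.8, 54.7, 216.3]
orientation: [2.356, 2.077, 0.002]
ft_force: [0.6, 0.1, 2.0]
width: 35.2
grasp_force: 30.0
```

Emit:
servo_tool([
  [[0.8,0,0,0,0,0,0],[0.5,0,0,0,0,0,0],[0,0,0,0,0,0,0],[-0.5,0,0,0,0,0,0],[-0.5,0,0,0,0,0,0]],
])

```text
t: 19.17
ee_pos: [530.0, 54.7, 215.4]
orientation: [-2.356, -2.077, 0.001]
ft_force: [-0.4, -0.6, 0.6]
width: 52.0
grasp_force: 0.0
```

Emit:
servo_tool([
  [[-1,0,0,0,0,0,0],[-1,0,0,0.3,0,0,0],[-1,0,0,0.7,0,0,0],[-1,0,0,0.7,0,0,0],[-1,0,0,0.5,0,0,0]],
])

```text
t: 19.58
ee_pos: [530.5, 54.8, 305.4]
orientation: [2.356, 2.077, 0.001]
ft_force: [0.4, 0.8, 0.6]
width: 85.4
grasp_force: 0.0
```

Emit:
servo_tool([
  [[-1,0.059,0.814,0,0,0,0],[-1,0.059,0.814,0,0,0,0],[-1,0.059,0.814,0,0,0,0],[-1,0.059,0.814,0,0,0,0],[-1,0.059,0.814,0,0,0,0]],
])

```text
t: 20.0
ee_pos: [541.9, 218.9, 303.6]
orientation: [-2.357, -2.077, 0.0]
ft_force: [0.3, 0.1, -0.4]
width: 87.9
grasp_force: 0.0
```

Emit:
servo_tool([
  [[-1,0.059,0.814,0,0,0,0],[-1,0.059,0.814,0,0,0,0],[-1,0.059,0.814,0,0,0,0],[-1,0,0,-0.6,0,0,0],[-1,0,0,-0.7,0,0,0]],
])

```text
t: 20.42
ee_pos: [550.0, 317.9, 252.8]
orientation: [2.353, 2.08, 0.008]
ft_force: [-0.2, -0.4, 0.5]
width: 87.6
grasp_force: 0.0
```

Emit:
servo_tool([
  [[-1,0,0,-0.7,0,0,0],[-1,0,0,-0.5,0,0,0],[-1,0,0,0,0,0,0],[-1,0,0,0,0,0,0],[-1,0,0,0,0,0,0]],
])

```text
t: 20.83
ee_pos: [549.8, 315.4, 204.7]
orientation: [2.357, 2.077, 0.002]
ft_force: [0.4, -0.1, 0.2]
width: 88.0
grasp_force: 0.0
```

```bash
python3 - <<'E'
from h import *
o=readout.get_obs(); im=vision.get_image('wrist')[:,:,::-1].copy(); print(o['ee_pos'],o['qpos'])
t=np.linspace(0,2*np.pi,50)
for zz,c in((47,(255,0,255)),(29,(0,255,0))):
  q=proj('wrist',np.c_[549+28*np.cos(t),315+28*np.sin(t),0*t+zz],o)
  cv2.polylines(im,[q.round().astype(int)],True,c,1)
cv2.imwrite('pics/w3.png',im)
E
```

```text
[549.78902885 315.44798621 204.74111464] [5.02126003e-01 5.53901091e-01 1.67212429e+00 7.87855343e-06
 9.14292311e-01 6.28006532e-01]
```

View pics/w3.png

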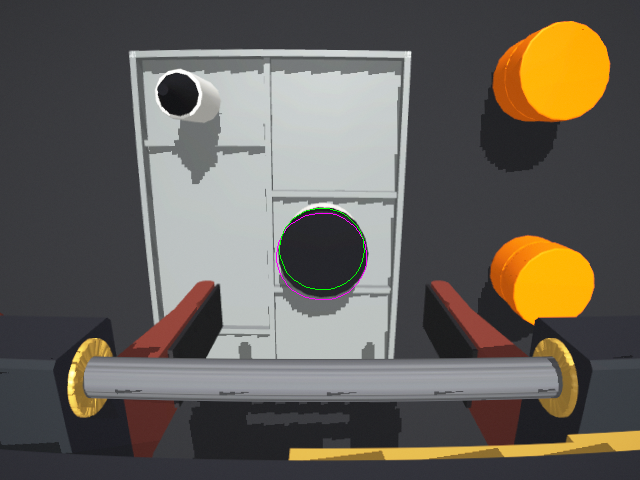

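Jar lid at ~(323,254), matching within 1 mm. Descend, grip, lift.

Emit:
servo_tool([
  [[-1,0,0,-0.5,0,0,0],[-1,0,0,-0.6,0,0,0],[-1,0,0,-0.6,0,0,0],[-1,0,0,-0.5,0,0,0],[-1,0,0,-0.3,0,0,0]],
])

```text
t: 21.3
ee_pos: [549.4, 315.2, 103.3]
orientation: [2.357, 2.077, 0.001]
ft_force: [-0.3, -0.7, -0.7]
width: 88.0
grasp_force: 0.0
```

Emit:
servo_tool([
  [[-1,0,0,-0.11,0,0,0],[-0.5,0,0,0,0,0,0],[0,0,0,0,0,0,0],[1,0,0,0,0,0,0],[1,0,0,0,0,0,0]],
])

```text
t: 21.72
ee_pos: [549.9, 315.6, 100.7]
orientation: [2.356, 2.077, 0.004]
ft_force: [-0.0, 0.4, 0.4]
width: 64.8
grasp_force: 0.0
```

Emit:
servo_tool([
  [[1,0,0,0,0,0,0],[1,0,0,0,0,0,0],[1,0,0,0,0,0,0],[1,0,0,0,0,0,0]],
])

```text
t: 22.05
ee_pos: [549.7, 315.5, 100.2]
orientation: [2.356, 2.077, 0.002]
ft_force: [-1.1, -1.2, 6.5]
width: 55.8
grasp_force: 30.0
```

Emit:
servo_tool([
  [[1,0,0,0.2,0,0,0],[1,0,0,0.5,0,0,0],[1,0,0,0.7,0,0,0],[1,0,0,0.8,0,0,0],[1,0,0,0.8,0,0,0]],
])

```text
t: 22.47
ee_pos: [548.6, 314.9, 220.2]
orientation: [-2.356, -2.077, 0.003]
ft_force: [0.2, 0.1, -1.3]
width: 55.3
grasp_force: 30.0
```

Emit:
servo_tool([
  [[1,0,0,0.8,0,0,0],[1,0,0,0.6,0,0,0],[1,0,0,0.3,0,0,0],[1,0,0,0.05,0,0,0],[1,0,0,0,0,0,0]],
])

```text
t: 22.88
ee_pos: [549.0, 315.1, 289.3]
orientation: [2.357, 2.077, 0.0]
ft_force: [-0.4, -0.1, -2.4]
width: 55.5
grasp_force: 30.0
```

Emit:
servo_tool([
  [[1,-0.0205,-0.3,0,0,0,0],[1,-0.0205,-0.6,0,0,0,0],[1,-0.0205,-0.8,0,0,0,0],[1,-0.0205,-0.85,0,0,0,0],[1,-0.0205,-0.85,0,0,0,0]],
])

```text
t: 23.3
ee_pos: [543.6, 177.1, 286.8]
orientation: [-2.355, -2.077, 0.006]
ft_force: [0.5, -0.6, -0.9]
width: 55.4
grasp_force: 30.0
```

Emit:
servo_tool([
  [[1,-0.0205,-0.85,0,0,0,0],[1,-0.0205,-0.85,0,0,0,0],[1,-0.0205,-0.85,0,0,0,0],[1,-0.0205,-0.85,0,0,0,0],[1,-0.0205,-0.85,0,0,0,0]],
])

```text
t: 23.72
ee_pos: [539.2, 7.0, 287.1]
orientation: [-2.355, -2.076, 0.005]
ft_force: [0.2, 0.3, -1.0]
width: 55.1
grasp_force: 30.0
```

Emit:
servo_tool([
  [[1,-0.0205,-0.85,0,0,0,0],[1,-0.0205,-0.85,0,0,0,0],[1,-0.0205,-0.85,0,0,0,0],[1,-0.0205,-0.85,0,0,0,0],[1,-0.0205,-0.85,0,0,0,0]],
])

```text
t: 24.13
ee_pos: [535.0, -162.7, 287.0]
orientation: [-2.354, -2.075, 0.004]
ft_force: [1.4, 0.4, -1.4]
width: 55.4
grasp_force: 30.0
```

Emit:
servo_tool([
  [[1,-0.0205,-0.85,0,0,0,0],[1,-0.0205,-0.85,0,0,0,0],[1,-0.0205,-0.8,0,0,0,0],[1,-0.0205,-0.7,0,0,0,0],[1,-0.0205,-0.45,0,0,0,0]],
])

```text
t: 24.55
ee_pos: [530.9, -309.5, 286.8]
orientation: [-2.356, -2.073, 0.003]
ft_force: [-0.4, -0.5, 0.5]
width: 55.4
grasp_force: 30.0
```

Emit:
servo_tool([
  [[1,-0.02,-0.28,0,0,0,0],[1,0,0,0,0,0,0],[1,0,0,0,0,0,0],[1,0,0,0,0,0,0]],
])

```text
t: 24.88
ee_pos: [531.5, -316.9, 288.4]
orientation: [-2.355, -2.077, 0.0]
ft_force: [0.2, -0.4, -1.1]
width: 55.8
grasp_force: 30.0
```

```bash
python3 - <<'E'
from h import *
o=readout.get_obs(); im=vision.get_image('wrist')[:,:,::-1].copy(); print(o['ee_pos'],o['qpos'])
t=np.linspace(0,2*np.pi,50)
q=proj('wrist',np.c_[532.2+60*np.cos(t),-317.5+60*np.sin(t),0*t+49],o)
cv2.polylines(im,[q.round().astype(int)],True,(255,0,255),1)
cv2.imwrite('pics/w4.png',im)
E
```

```text
[ 531.54696599 -316.86518957  288.38950403] [-5.56906393e-01  4.30775121e-01  1.65435871e+00  3.53588728e-04
  1.05847342e+00 -4.31780484e-01]
```

View pics/w4.png

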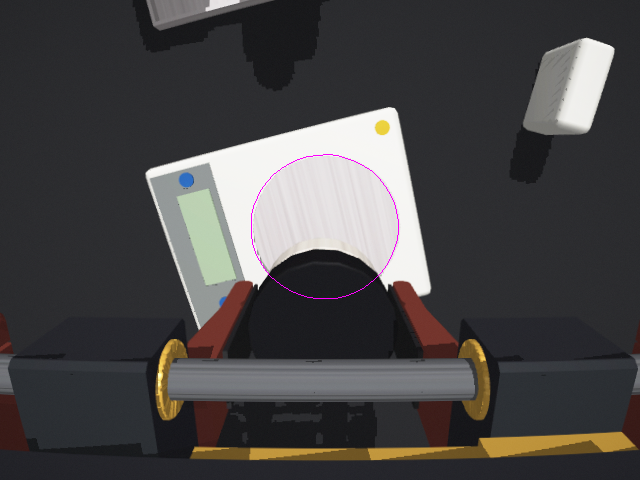

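Pan (circle centre ~(325,227)) coincides with the model. Lower, last millimetres slowly.

Emit:
servo_tool([
  [[1,0.01,-0.015,-0.3,0,0,0],[1,0,0,-0.6,0,0,0],[1,0,0,-0.7,0,0,0],[1,0,0,-0.7,0,0,0],[1,0,0,-0.55,0,0,0]],
])

```text
t: 25.35
ee_pos: [531.9, -317.1, 172.8]
orientation: [-2.354, -2.078, 0.001]
ft_force: [-1.0, 0.6, -1.4]
width: 55.2
grasp_force: 30.0
```

Emit:
servo_tool([
  [[1,0,0,-0.3,0,0,0],[1,0,0,-0.15,0,0,0],[1,0,0,-0.07,0,0,0],[1,0,0,-0.03,0,0,0],[1,0,0,0,0,0,0]],
])

```text
t: 25.77
ee_pos: [533.0, -318.8, 154.2]
orientation: [2.355, 2.077, 0.001]
ft_force: [0.1, -0.2, -0.8]
width: 55.5
grasp_force: 30.0
```

Emit:
servo_tool([
  [[1,0,0,-0.02,0,0,0],[1,0,0,-0.02,0,0,0],[1,0,0,-0.02,0,0,0],[1,0,0,0,0,0,0],[1,0,0,0,0,0,0]],
])

```text
t: 26.18
ee_pos: [532.4, -318.7, 151.1]
orientation: [2.356, 2.077, 0.0]
ft_force: [0.0, 0.0, -1.2]
width: 55.0
grasp_force: 30.0
```

Emit:
servo_tool([
  [[1,0,0,-0.025,0,0,0],[1,0,0,-0.025,0,0,0],[1,0,0,-0.025,0,0,0],[1,0,0,0,0,0,0],[1,0,0,0,0,0,0]],
])

```text
t: 26.6
ee_pos: [532.3, -318.6, 147.7]
orientation: [-2.356, -2.077, 0.0]
ft_force: [-0.1, -0.3, -0.6]
width: 55.6
grasp_force: 30.0
```

Emit:
servo_tool([
  [[1,0,0,-0.02,0,0,0],[1,0,0,0,0,0,0],[1,0,0,0,0,0,0]],
])

```text
t: 26.85
ee_pos: [532.4, -318.6, 147.0]
orientation: [-2.357, -2.077, 0.0]
ft_force: [-0.1, 0.2, -0.8]
width: 55.3
grasp_force: 30.0
```

Emit:
servo_tool([
  [[1,0,0,-0.01,0,0,0],[1,0,0,0,0,0,0],[1,0,0,0,0,0,0]],
])

```text
t: 27.1
ee_pos: [532.4, -318.6, 146.7]
orientation: [-2.357, -2.077, -0.0]
ft_force: [0.5, 0.6, -1.5]
width: 55.4
grasp_force: 30.0
```

Emit:
servo_tool([
  [[1,0,0,-0.01,0,0,0],[1,0,0,0,0,0,0],[1,0,0,0,0,0,0]],
])

```text
t: 27.35
ee_pos: [532.4, -318.6, 146.3]
orientation: [2.357, 2.077, 0.0]
ft_force: [-0.4, 0.5, -0.9]
width: 55.5
grasp_force: 30.0
```

Emit:
servo_tool([
  [[1,0,0,-0.01,0,0,0],[1,0,0,0,0,0,0],[1,0,0,0,0,0,0]],
])

```text
t: 27.6
ee_pos: [532.4, -318.6, 146.2]
orientation: [2.357, 2.077, 0.0]
ft_force: [-2.4, 0.9, 4.3]
width: 55.5
grasp_force: 30.0
```

Emit:
servo_tool([
  [[0.6,0,0,0,0,0,0],[0.2,0,0,0,0,0,0],[-0.3,0,0,0,0,0,0],[-1,0,0,0,0,0,0],[-1,0,0,0,0,0,0]],
])

```text
t: 28.02
ee_pos: [532.4, -318.6, 145.7]
orientation: [2.357, 2.077, 0.0]
ft_force: [0.6, -0.5, 0.4]
width: 67.2
grasp_force: 0.0
```

Emit:
servo_tool([
  [[-1,0,0,0,0,0,0],[-1,0,0,0,0,0,0],[-1,0,0,0.3,0,0,0],[-1,0,0,0.6,0,0,0],[-1,0,0,0.8,0,0,0]],
])

```text
t: 28.43
ee_pos: [531.3, -317.9, 213.1]
orientation: [-2.353, -2.075, 0.002]
ft_force: [0.0, -0.8, -0.6]
width: 87.6
grasp_force: 0.0
```

Emit:
servo_tool([
  [[-1,0,0,0.8,0,0,0],[-1,0,0,0.8,0,0,0],[-1,0,0,0.7,0,0,0],[-1,0,0,0,0,0,0],[-1,0,0,0,0,0,0]],
])

```text
t: 28.85
ee_pos: [533.0, -319.0, 308.7]
orientation: [2.353, 2.075, 0.002]
ft_force: [-0.6, -0.3, 0.1]
width: 87.8
grasp_force: 0.0
```

```bash
python3 - <<'E'
from h import *
o=readout.get_obs(); im=vision.get_image('top')[:,:,::-1].copy(); print(o['ee_pos'])
cv2.imwrite('pics/t1.png',im)
c=cv2.resize(im[235:350,270:520],None,fx=3.2,fy=3.2,interpolation=2)
w=vision.get_image('wrist')[:,:,::-1]
cv2.imwrite('pics/m1.png',cv2.resize(np.vstack([c,cv2.resize(w,(800,600))[:232]]),None,fx=.98,fy=.98))
E
```

```text
[ 533.04195064 -318.99099938  308.65596132]
```

View pics/m1.png

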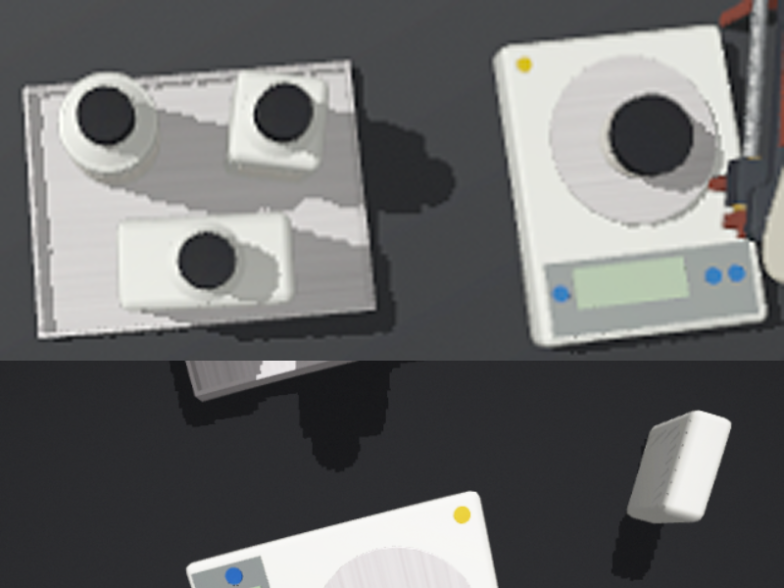

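```bash
python3 - <<'E'
from h import *
for uv,z in(((650,134.5),93),((608,135),93),((692,135),93)):
    u,v=uv[0]/.98/3.2+270-.3,uv[1]/.98/3.2+235-.3
    print(ray('top',(u,v),z))
im=cv2.imread('pics/t1.png'); g=im.max(2)[255:300,440:500]
m=(g<60).astype(np.uint8); n,l,s,c=cv2.connectedComponentsWithStats(m)
for i in range(1,n):
    if s[i,4]>100: print(s[i],c[i]+[440,255],ray('top',c[i]+[440,255],91))
t=np.linspace(0,2*np.pi,60)
for P,rr,z in(((532.3,-318.5),28,93),((532.3,-318.5),28,75),((532.2,-317.5),60,49)):
    q=proj('top',np.c_[P[0]+rr*np.cos(t),P[1]+rr*np.sin(t),0*t+z]);print(z,q.min(0),q.max(0))
E
```

```text
[ 530.96106967 -313.62472318   93.        ]
[ 530.34171689 -284.599941     93.        ]
[ 530.88470342 -342.80322863   93.        ]
[ 25  11  26  25 519] [477.24084778 277.84007707] [ 530.6683001  -314.86794803   91.        ]
93 [466.27041294 263.9441144 ] [492.03312572 290.13824325]
75 [463.73826539 265.1464539 ] [489.05857531 290.87854694]
49 [445.5784913  252.71744666] [498.50626852 306.47620201]
```

Picture: all three bottles upright inside the drip tray, jar upright and central on the pan (within ~3 mm). Now return the round bottle.

Emit:
servo_tool([
  [[-1,-0.05,0.848,0,0,0,0],[-1,0,0.848,0,0,0,0],[-1,0,0.848,0,0,0,0],[-1,0,0.848,0,0,0,0],[-1,0,0.848,0,0,0,0]],
])

```text
t: 29.37
ee_pos: [529.3, -147.4, 304.1]
orientation: [-2.355, -2.075, 0.003]
ft_force: [0.7, 1.1, 0.1]
width: 87.7
grasp_force: 0.0
```

Emit:
servo_tool([
  [[-1,0,0.848,0,0,0,0],[-1,0,0.848,0,0,0,0],[-1,0,0.848,0,0,0,0],[-1,0,0.848,0,0,0,0],[-1,0,0.848,0,0,0,0]],
])

```text
t: 29.78
ee_pos: [529.2, 22.2, 304.2]
orientation: [-2.355, -2.076, 0.004]
ft_force: [0.4, 0.6, 0.0]
width: 88.0
grasp_force: 0.0
```

Emit:
servo_tool([
  [[-1,0,0.85,0,0,0,0],[-1,0,0,0,0,0,0],[-1,0,0,0,0,0,0],[-1,0,0,0,0,0,0],[-1,0,0,0,0,0,0]],
])

```text
t: 30.2
ee_pos: [530.1, 53.6, 305.1]
orientation: [-2.357, -2.076, 0.002]
ft_force: [-0.0, -0.5, 0.3]
width: 88.1
grasp_force: 0.0
```

Emit:
servo_tool([
  [[-1,0,0.025,-0.45,0,0,0],[-1,0,0,-0.55,0,0,0],[-1,0,0,-0.55,0,0,0],[-1,0,0,-0.45,0,0,0],[-1,0,0,-0.24,0,0,0]],
])

```text
t: 30.62
ee_pos: [529.4, 54.1, 214.1]
orientation: [-2.358, -2.074, 0.004]
ft_force: [0.1, -0.2, -0.2]
width: 87.7
grasp_force: 0.0
```

Emit:
servo_tool([
  [[0,0,0,0,0,0,0],[0.3,0,0,0,0,0,0],[0.6,0,0,0,0,0,0],[1,0,0,0,0,0,0],[1,0,0,0,0,0,0]],
])

```text
t: 31.03
ee_pos: [530.9, 55.6, 217.3]
orientation: [2.356, 2.077, 0.002]
ft_force: [0.5, 0.5, -0.3]
width: 58.2
grasp_force: 0.0
```

Emit:
servo_tool([
  [[1,0,0,0,0,0,0],[1,0,0,0,0,0,0],[1,0,0,0,0,0,0],[1,0,0,0,0,0,0]],
])

```text
t: 31.37
ee_pos: [530.6, 55.7, 216.5]
orientation: [2.356, 2.077, 0.001]
ft_force: [0.6, -0.2, 1.6]
width: 35.7
grasp_force: 30.0
```

Emit:
servo_tool([
  [[1,0,0,0.1,0,0,0],[1,0,0,0.3,0,0,0],[1,0,0,0.45,0,0,0],[1,0,0,0.45,0,0,0],[1,0,0,0.2,0,0,0]],
])

```text
t: 31.78
ee_pos: [530.9, 55.7, 278.1]
orientation: [2.356, 2.077, 0.002]
ft_force: [0.9, -0.6, -2.8]
width: 35.7
grasp_force: 30.0
```

Emit:
servo_tool([
  [[1,0.098,0.3,0,0,0,0],[1,0.098,0.5,0,0,0,0],[1,0.098,0.7,0,0,0,0],[1,0.098,0.7,0,0,0,0],[1,0.098,0.7,0,0,0,0]],
])

```text
t: 32.2
ee_pos: [549.6, 173.3, 275.2]
orientation: [-2.357, -2.076, 0.002]
ft_force: [-1.0, -0.4, -2.2]
width: 35.4
grasp_force: 30.0
```

Emit:
servo_tool([
  [[1,0.098,0.7,0,0,0,0],[1,0.098,0.7,0,0,0,0],[1,0.098,0.7,0,0,0,0],[1,0.098,0.7,0,0,0,0],[1,0.098,0.7,0,0,0,0]],
])

```text
t: 32.62
ee_pos: [568.9, 313.6, 274.7]
orientation: [-2.356, -2.077, 0.003]
ft_force: [0.8, -0.2, -2.3]
width: 35.5
grasp_force: 30.0
```

Emit:
servo_tool([
  [[1,0,0.7,0,0,0,0],[1,0,0.7,0,0,0,0],[1,0,0.45,0,0,0,0],[1,0,0.3,0,0,0,0],[1,0,0,0,0,0,0]],
])

```text
t: 33.03
ee_pos: [568.9, 399.8, 275.3]
orientation: [-2.354, -2.08, 0.001]
ft_force: [0.4, 0.0, -3.0]
width: 35.3
grasp_force: 30.0
```

Emit:
servo_tool([
  [[1,0,0,0,0,0,0],[1,0,0,0,0,0,0],[1,0,0,0,0,0,0]],
])

```text
t: 33.28
ee_pos: [569.8, 396.2, 276.2]
orientation: [2.358, 2.076, -0.001]
ft_force: [0.1, -0.2, -1.9]
width: 35.5
grasp_force: 30.0
```

Emit:
servo_tool([
  [[1,0,0,-0.25,0,0,0],[1,0,0,-0.5,0,0,0],[1,0,0,-0.4,0,0,0],[1,0,0,-0.2,0,0,0],[1,0,0,-0.07,0,0,0]],
])

```text
t: 33.7
ee_pos: [569.0, 396.4, 217.3]
orientation: [-2.357, -2.076, 0.005]
ft_force: [0.2, 0.6, -2.4]
width: 35.6
grasp_force: 30.0
```

Emit:
servo_tool([
  [[1,0,0,-0.03,0,0,0],[1,0,0,-0.02,0,0,0],[1,0,0,0,0,0,0],[1,0,0,0,0,0,0]],
])

```text
t: 34.03
ee_pos: [570.0, 397.9, 218.4]
orientation: [2.357, 2.077, 0.002]
ft_force: [0.3, -0.1, -2.9]
width: 35.4
grasp_force: 30.0
```

Emit:
servo_tool([
  [[1,0,0,-0.02,0,0,0],[1,0,0,0,0,0,0],[1,0,0,0,0,0,0],[1,0,0,0,0,0,0]],
])

```text
t: 34.37
ee_pos: [569.6, 397.7, 216.8]
orientation: [2.357, 2.078, 0.0]
ft_force: [0.2, 0.3, -2.4]
width: 35.3
grasp_force: 30.0
```

Emit:
servo_tool([
  [[1,0,0,-0.015,0,0,0],[1,0,0,0,0,0,0],[1,0,0,0,0,0,0]],
])

```text
t: 34.62
ee_pos: [569.8, 397.8, 216.6]
orientation: [2.357, 2.077, 0.001]
ft_force: [0.4, -0.8, 1.1]
width: 36.0
grasp_force: 30.0
```

Emit:
servo_tool([
  [[0.8,0,0,0,0,0,0],[0.5,0,0,0,0,0,0],[0,0,0,0,0,0,0],[-0.5,0,0,0,0,0,0],[-0.5,0,0,0,0,0,0]],
])

```text
t: 35.03
ee_pos: [569.6, 397.6, 215.9]
orientation: [2.357, 2.077, -0.0]
ft_force: [0.5, 0.2, 1.6]
width: 51.3
grasp_force: 0.0
```

Emit:
servo_tool([
  [[-1,0,0,0,0,0,0],[-1,0,0,0.3,0,0,0],[-1,0,0,0.7,0,0,0],[-1,0,0,0.7,0,0,0],[-1,0,0,0.5,0,0,0]],
])

```text
t: 35.45
ee_pos: [570.1, 397.9, 307.3]
orientation: [2.356, 2.077, 0.004]
ft_force: [0.9, 0.4, 0.5]
width: 85.2
grasp_force: 0.0
```

Emit:
servo_tool([
  [[-1,-0.063,-0.879,0,0,0,0],[-1,-0.063,-0.879,0,0,0,0],[-1,-0.063,-0.879,0,0,0,0],[-1,-0.063,-0.879,0,0,0,0],[-1,-0.063,-0.879,0,0,0,0]],
])

```text
t: 35.87
ee_pos: [556.7, 220.4, 305.1]
orientation: [2.356, 2.078, 0.001]
ft_force: [0.5, 0.7, -0.5]
width: 88.2
grasp_force: 0.0
```

Emit:
servo_tool([
  [[-1,-0.063,-0.879,0,0,0,0],[-1,-0.063,-0.879,0,0,0,0],[-1,-0.063,-0.879,0,0,0,0],[-1,-0.063,-0.879,0,0,0,0],[-1,-0.063,-0.879,0,0,0,0]],
])

```text
t: 36.28
ee_pos: [544.2, 44.4, 305.1]
orientation: [2.356, 2.077, 0.001]
ft_force: [0.2, 0.2, 0.5]
width: 87.9
grasp_force: 0.0
```

Emit:
servo_tool([
  [[-1,-0.063,-0.879,0,0,0,0],[-1,-0.063,-0.879,0,0,0,0],[-1,-0.063,-0.879,0,0,0,0],[-1,0,0,0,0,0,0],[-1,0,0,0,0,0,0]],
])

```text
t: 36.7
ee_pos: [536.9, -61.0, 304.9]
orientation: [2.36, 2.073, 0.001]
ft_force: [0.1, -0.5, 0.4]
width: 87.6
grasp_force: 0.0
```

Emit:
servo_tool([
  [[-1,0,0,0,0,0,0],[-1,0,0,0,0,0,0]],
])

```text
t: 36.87
ee_pos: [537.0, -58.5, 304.4]
orientation: [2.356, 2.078, 0.001]
ft_force: [0.3, 0.0, -1.0]
width: 87.6
grasp_force: 0.0
```

Emit:
servo_tool([
  [[-1,0,-0.02,-0.45,0,0,0],[-1,0,0,-0.6,0,0,0],[-1,0,0,-0.6,0,0,0],[-1,0,0,-0.45,0,0,0],[-1,0,0,-0.265,0,0,0]],
])

```text
t: 37.28
ee_pos: [536.1, -58.7, 207.6]
orientation: [-2.353, -2.079, 0.003]
ft_force: [-0.3, 0.2, -0.2]
width: 88.1
grasp_force: 0.0
```

Emit:
servo_tool([
  [[0,0,0,0,0,0,0],[0.3,0,0,0,0,0,0],[0.6,0,0,0,0,0,0],[1,0,0,0,0,0,0],[1,0,0,0,0,0,0]],
])

```text
t: 37.7
ee_pos: [537.4, -60.3, 210.6]
orientation: [2.355, 2.077, 0.002]
ft_force: [0.2, -0.7, 0.9]
width: 58.1
grasp_force: 0.0
```

Emit:
servo_tool([
  [[1,0,0,0,0,0,0],[1,0,0,0,0,0,0],[1,0,0,0,0,0,0],[1,0,0,0,0,0,0]],
])

```text
t: 38.03
ee_pos: [536.9, -60.4, 209.7]
orientation: [2.357, 2.077, 0.0]
ft_force: [-1.2, -0.0, 2.1]
width: 35.6
grasp_force: 30.0
```

Emit:
servo_tool([
  [[1,0,0,0.1,0,0,0],[1,0,0,0.3,0,0,0],[1,0,0,0.45,0,0,0],[1,0,0,0.45,0,0,0],[1,0,0,0.2,0,0,0]],
])

```text
t: 38.45
ee_pos: [537.3, -60.4, 271.2]
orientation: [2.356, 2.076, 0.002]
ft_force: [0.4, -0.5, -3.4]
width: 35.6
grasp_force: 30.0
```

Emit:
servo_tool([
  [[1,0.026,0.3,0,0,0,0],[1,0.026,0.5,0,0,0,0],[1,0.026,0.7,0,0,0,0],[1,0.026,0.7,0,0,0,0],[1,0.026,0.7,0,0,0,0]],
])

```text
t: 38.87
ee_pos: [541.2, 57.4, 268.2]
orientation: [-2.356, -2.076, 0.002]
ft_force: [1.0, -0.3, -2.6]
width: 35.4
grasp_force: 30.0
```

Emit:
servo_tool([
  [[1,0.026,0.7,0,0,0,0],[1,0.026,0.7,0,0,0,0],[1,0.026,0.7,0,0,0,0],[1,0.026,0.7,0,0,0,0],[1,0.026,0.7,0,0,0,0]],
])

```text
t: 39.28
ee_pos: [546.1, 197.7, 268.0]
orientation: [-2.356, -2.077, 0.003]
ft_force: [0.0, -0.2, -2.6]
width: 35.4
grasp_force: 30.0
```

Emit:
servo_tool([
  [[1,0,0.5,0,0,0,0],[1,0,0.3,0,0,0,0],[1,0,0.19,0,0,0,0],[1,0,0,0,0,0,0],[1,0,0,0,0,0,0]],
])

```text
t: 39.7
ee_pos: [546.9, 234.9, 268.9]
orientation: [-2.356, -2.078, 0.002]
ft_force: [0.9, 0.2, -3.1]
width: 35.2
grasp_force: 30.0
```

Emit:
servo_tool([
  [[1,0,0,0,0,0,0],[1,0,0,0,0,0,0]],
])

```text
t: 39.87
ee_pos: [547.3, 234.2, 269.4]
orientation: [2.358, 2.076, -0.001]
ft_force: [-0.7, 0.7, -3.7]
width: 35.8
grasp_force: 30.0
```

Emit:
servo_tool([
  [[1,0,0,-0.25,0,0,0],[1,0,0,-0.5,0,0,0],[1,0,0,-0.4,0,0,0],[1,0,0,-0.2,0,0,0],[1,0,0,-0.07,0,0,0]],
])

```text
t: 40.28
ee_pos: [546.4, 234.4, 210.7]
orientation: [-2.357, -2.076, 0.005]
ft_force: [-0.5, -0.4, -3.5]
width: 35.7
grasp_force: 30.0
```

Emit:
servo_tool([
  [[1,0,0,-0.03,0,0,0],[1,0,0,-0.02,0,0,0],[1,0,0,0,0,0,0],[1,0,0,0,0,0,0]],
])

```text
t: 40.62
ee_pos: [547.7, 235.5, 211.5]
orientation: [2.356, 2.077, 0.002]
ft_force: [0.2, 0.0, -3.7]
width: 35.3
grasp_force: 30.0
```

Emit:
servo_tool([
  [[1,0,0,-0.02,0,0,0],[1,0,0,0,0,0,0],[1,0,0,0,0,0,0],[1,0,0,0,0,0,0]],
])

```text
t: 40.95
ee_pos: [547.3, 235.4, 210.1]
orientation: [2.357, 2.077, 0.0]
ft_force: [0.3, -0.0, -3.5]
width: 35.3
grasp_force: 30.0
```

Emit:
servo_tool([
  [[1,0,0,-0.015,0,0,0],[1,0,0,0,0,0,0],[1,0,0,0,0,0,0]],
])

```text
t: 41.2
ee_pos: [547.4, 235.4, 209.8]
orientation: [2.357, 2.077, 0.001]
ft_force: [-0.9, -0.6, 2.4]
width: 35.4
grasp_force: 30.0
```

Emit:
servo_tool([
  [[0.8,0,0,0,0,0,0],[0.5,0,0,0,0,0,0],[0,0,0,0,0,0,0],[-0.5,0,0,0,0,0,0],[-0.5,0,0,0,0,0,0]],
])

```text
t: 41.62
ee_pos: [547.4, 235.3, 209.1]
orientation: [2.357, 2.077, 0.0]
ft_force: [0.1, -0.6, -0.3]
width: 52.0
grasp_force: 0.0
```

Emit:
servo_tool([
  [[-1,0,0,0,0,0,0],[-1,0,0,0.3,0,0,0],[-1,0,0,0.7,0,0,0],[-1,0,0,0.7,0,0,0],[-1,0,0,0.5,0,0,0]],
])

```text
t: 42.03
ee_pos: [547.8, 235.5, 300.2]
orientation: [2.356, 2.077, 0.003]
ft_force: [-0.1, 0.8, 0.5]
width: 85.3
grasp_force: 0.0
```

Emit:
servo_tool([
  [[-1,-0.293,-0.689,0,0,0,0.2856],[-1,-0.293,-0.689,0,0,0,0.2856],[-1,-0.293,-0.689,0,0,0,0.2856],[-1,-0.293,-0.689,0,0,0,0.2856],[-1,-0.293,-0.689,0,0,0,0.2856]],
])

```text
t: 42.45
ee_pos: [488.0, 96.5, 298.2]
orientation: [2.22, 2.222, 0.001]
ft_force: [0.5, -0.1, 0.4]
width: 87.8
grasp_force: 0.0
```

Emit:
servo_tool([
  [[-1,-0.293,-0.689,0,0,0,0.2856],[-1,-0.293,-0.689,0,0,0,0.2856],[-1,-0.293,-0.689,0,0,0,0.2856],[-1,-0.293,-0.689,0,0,0,0.2856],[-1,0,0,0,0,0,0]],
])

```text
t: 42.87
ee_pos: [439.8, -15.7, 297.9]
orientation: [2.111, 2.327, -0.002]
ft_force: [-0.4, 0.4, 0.4]
width: 87.7
grasp_force: 0.0
```

Emit:
servo_tool([
  [[-1,0,0,0,0,0,0],[-1,0,0,0,0,0,0],[-1,0,0,0,0,0,0]],
])

```text
t: 43.12
ee_pos: [442.4, -12.1, 297.7]
orientation: [2.108, 2.328, 0.001]
ft_force: [0.5, 0.4, 1.3]
width: 87.8
grasp_force: 0.0
```

Emit:
servo_tool([
  [[-1,0,-0.02,-0.45,0,0,0],[-1,0,0,-0.6,0,0,0],[-1,0,0,-0.6,0,0,0],[-1,0,0,-0.45,0,0,0],[-1,0,0,-0.25,0,0,0]],
])

```text
t: 43.53
ee_pos: [441.3, -12.5, 201.4]
orientation: [-2.106, -2.328, 0.002]
ft_force: [0.4, -0.2, 0.3]
width: 87.8
grasp_force: 0.0
```

Emit:
servo_tool([
  [[0,0,0,0,0,0,0],[0.3,0,0,0,0,0,0],[0.6,0,0,0,0,0,0],[1,0,0,0,0,0,0],[1,0,0,0,0,0,0]],
])

```text
t: 43.95
ee_pos: [442.4, -13.5, 204.2]
orientation: [2.108, 2.327, 0.002]
ft_force: [-0.3, 0.3, 1.1]
width: 58.1
grasp_force: 0.0
```

Emit:
servo_tool([
  [[1,0,0,0,0,0,0],[1,0,0,0,0,0,0],[1,0,0,0,0,0,0],[1,0,0,0,0,0,0]],
])

```text
t: 44.28
ee_pos: [442.2, -13.6, 203.6]
orientation: [2.109, 2.327, 0.001]
ft_force: [1.0, 0.6, 1.5]
width: 35.8
grasp_force: 30.0
```

Emit:
servo_tool([
  [[1,0,0,0.1,0,0,0],[1,0,0,0.3,0,0,0],[1,0,0,0.45,0,0,0],[1,0,0,0.45,0,0,0],[1,0,0,0.2,0,0,0]],
])

```text
t: 44.7
ee_pos: [441.9, -13.6, 264.7]
orientation: [2.109, 2.328, 0.001]
ft_force: [-0.3, 0.5, -5.1]
width: 35.5
grasp_force: 30.0
```

Emit:
servo_tool([
  [[1,0,0.3,0,0,0,-0.257],[1,0,0.5,0,0,0,-0.257],[1,0,0.7,0,0,0,-0.257],[1,0,0.7,0,0,0,-0.257],[1,0,0.7,0,0,0,-0.257]],
])

```text
t: 45.12
ee_pos: [441.0, 103.3, 262.7]
orientation: [-2.238, -2.204, 0.002]
ft_force: [0.2, -0.4, -5.3]
width: 35.3
grasp_force: 30.0
```

Emit:
servo_tool([
  [[1,0,0.7,0,0,0,-0.257],[1,0,0.7,0,0,0,-0.257],[1,0,0.7,0,0,0,-0.257],[1,0,0.7,0,0,0,-0.257],[1,0,0.7,0,0,0,-0.257]],
])

```text
t: 45.53
ee_pos: [440.9, 243.6, 262.5]
orientation: [-2.357, -2.076, 0.003]
ft_force: [0.5, -0.7, -5.9]
width: 35.5
grasp_force: 30.0
```

Emit:
servo_tool([
  [[1,0.14,0.7,0,0,0,0],[1,0.14,0.7,0,0,0,0],[1,0.14,0.4,0,0,0,0],[1,0.14,0.3,0,0,0,0],[1,0.14,0,0,0,0,0]],
])

```text
t: 45.95
ee_pos: [469.5, 328.4, 262.4]
orientation: [-2.354, -2.079, 0.001]
ft_force: [-0.3, -0.3, -5.6]
width: 35.8
grasp_force: 30.0
```

Emit:
servo_tool([
  [[1,0,0,0,0,0,0],[1,0,0,0,0,0,0],[1,0,0,0,0,0,0]],
])

```text
t: 46.2
ee_pos: [469.2, 325.3, 262.8]
orientation: [-2.357, -2.076, 0.003]
ft_force: [0.3, 0.6, -4.2]
width: 35.4
grasp_force: 30.0
```

Centred on the bay (469.3, 325.6). Lower.

Emit:
servo_tool([
  [[1,0,0.02,-0.25,0,0,0],[1,0,0,-0.5,0,0,0],[1,0,0,-0.4,0,0,0],[1,0,0,-0.2,0,0,0],[1,0,0,-0.05,0,0,0]],
])

```text
t: 46.62
ee_pos: [468.8, 326.2, 205.3]
orientation: [-2.357, -2.077, 0.006]
ft_force: [-0.5, -0.5, -5.4]
width: 35.8
grasp_force: 30.0
```

Emit:
servo_tool([
  [[1,0,0,-0.03,0,0,0],[1,0,0,-0.02,0,0,0],[1,0,0,0,0,0,0],[1,0,0,0,0,0,0]],
])

```text
t: 46.95
ee_pos: [470.1, 327.5, 206.0]
orientation: [2.357, 2.077, 0.002]
ft_force: [0.4, -0.1, -5.4]
width: 35.4
grasp_force: 30.0
```

Emit:
servo_tool([
  [[1,0,0,-0.02,0,0,0],[1,0,0,0,0,0,0],[1,0,0,0,0,0,0],[1,0,0,0,0,0,0]],
])

```text
t: 47.28
ee_pos: [469.8, 327.3, 204.6]
orientation: [-2.357, -2.077, -0.0]
ft_force: [-0.5, -0.4, -5.1]
width: 35.3
grasp_force: 30.0
```

Emit:
servo_tool([
  [[1,0,0,-0.02,0,0,0],[1,0,0,0,0,0,0],[1,0,0,0,0,0,0],[1,0,0,0,0,0,0]],
])

```text
t: 47.62
ee_pos: [469.7, 327.3, 203.6]
orientation: [-2.357, -2.077, 0.0]
ft_force: [0.7, -0.2, -5.3]
width: 35.3
grasp_force: 30.0
```

Emit:
servo_tool([
  [[1,0,0,-0.01,0,0,0],[1,0,0,0,0,0,0],[1,0,0,0,0,0,0]],
])

```text
t: 47.87
ee_pos: [469.9, 327.3, 203.5]
orientation: [2.357, 2.077, 0.0]
ft_force: [-0.4, -1.3, 0.2]
width: 36.0
grasp_force: 30.0
```

Contact. Release, rise, and back off for the final look.

Emit:
servo_tool([
  [[0.8,0,0,0,0,0,0],[0.5,0,0,0,0,0,0],[0,0,0,0,0,0,0],[-0.5,0,0,0,0,0,0],[-0.5,0,0,0,0,0,0]],
])

```text
t: 48.28
ee_pos: [470.0, 327.5, 203.5]
orientation: [2.357, 2.077, 0.002]
ft_force: [0.2, 0.0, 0.7]
width: 51.9
grasp_force: 0.0
```

Emit:
servo_tool([
  [[-1,0,0,0,0,0,0],[-1,0,0,0.3,0,0,0],[-1,0,0,0.7,0,0,0],[-1,0,0,0.7,0,0,0],[-1,0,0,0.7,0,0,0]],
])

```text
t: 48.7
ee_pos: [469.6, 327.2, 301.0]
orientation: [-2.357, -2.077, 0.0]
ft_force: [-0.4, 0.6, 0.9]
width: 85.2
grasp_force: 0.0
```

Emit:
servo_tool([
  [[-1,0,-0.8,0,0,0,0],[-1,0,-0.9,0,0,0,0],[-1,0,-0.9,0,0,0,0],[-1,0,-0.9,0,0,0,0],[-1,0,-0.9,0,0,0,0]],
])

```text
t: 49.12
ee_pos: [469.5, 149.9, 300.4]
orientation: [2.355, 2.078, 0.002]
ft_force: [0.4, -0.8, -0.3]
width: 88.2
grasp_force: 0.0
```

Emit:
servo_tool([
  [[-1,0,-0.9,0,0,0,0],[-1,0,-0.9,0,0,0,0],[-1,0,0,0,0,0,0],[-1,0,0,0,0,0,0],[-1,0,0,0,0,0,0]],
])

```text
t: 49.53
ee_pos: [470.0, 79.4, 300.0]
orientation: [2.357, 2.076, 0.002]
ft_force: [-0.6, 0.2, -0.5]
width: 87.6
grasp_force: 0.0
```

```bash
python3 - <<'E'
from h import *
im=vision.get_image('top')[:,:,::-1].copy(); cv2.imwrite('pics/t2.png',im)
s=vision.get_image('side')[:,:,::-1]
a=cv2.resize(im[140:350,120:520],(800,420)); 
a[:,:]=a
b=cv2.resize(im[230:340,120:260],(400,314),interpolation=2); c=cv2.resize(s[180:420,180:460],(400,343))[:314]
cv2.imwrite('pics/f.png',np.vstack([a[:286],np.hstack([b,c])]))
E
```

```text
(no output)
```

View pics/f.png

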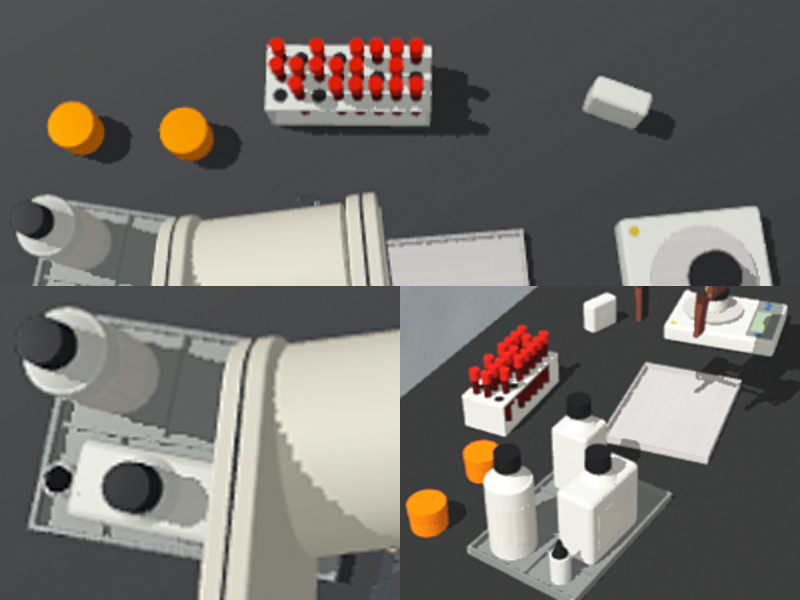

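The final view shows all three bottles upright in their bays. The jar is on the pan, the dropper, rack and timer are where they were, and the gripper is clear.

```bash
python3 -c "
from workcell import close_job
print(close_job())"
```

```text
the job is handed in; nothing more can be done
None
```

The job is handed in: the jar stands on the pan, about 3 mm or less from its middle, all three bottles are back upright in their own bays, and the dropper, rack and timer look unmoved.

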